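Turn the pantry status leaf to green

ROBOT

A 6-joint arm with a two-finger parallel gripper is mounted at the origin on the work surface. World frame = base frame: x ahead of the robot, y to its left, z up, the work surface at z = 0. Lengths are in m, angles in rad, forces in N, time in s.
With the tool pointing down it reaches from about 0.35 to 0.775 m from the base axis. Payload 7.3 kg.
Tool frame: the origin (TCP) lies midway between the tips of the shut fingers; the grasp point (between the pads) lies 19 mm behind it (robot.grip_point_offset is the distance from the TCP to the grasp point, in m); z points along the fingers, x is the direction in which the jaws open and shut, and the axes are right-handed (so a half turn about z gives the same grasp; the last joint's range is limited). The gripper opens to 92 mm and grips with 3 to 60 N. Pads are 19 mm wide; open, the fingers measure 130 mm over their backs; the gripper's body (75 mm by 190 mm) begins 47 mm behind the grasp point.
Start: joints at [-0.146, 0.342, 1.524, -0, 1.275, -0.146], TCP at [0.525, 0, 0.227] pointing down, gripper open.
Joint ranges: [-2.53, 2.53], [-0.77, 2.02], [0.04, 2.7], [-1, 4.14], [0.28, 2.66], [-3.11, 3.11]. Speed limits (rad/s): [2.57, 2.57, 3.14, 3.14, 3.14, 3.14].

INTERFACE

Orientations are given as a 3x3 rotation matrix whose columns are the frame's x, y, z axes.
In Python, from rig import monitor, camera, ticket, recognise, regions_of, spot_point, robot gives the robot as it stands. The module is installed in compiled form; this text tells all that it offers.
- The arm moves only by the shell command python3 -m pendant 'ROWS'. ROWS is a JSON object of lists of equal length, an entry for each row: "gripper": the opening, from 0 (shut) to 1 (fully open); "offset": the shift along the tool's x, y, z in mm, a list of three; "rot": the turn, a rotation vector about the tool's x, y, z in degrees, a list of three. A call has 1 to 20 rows; each row shifts and turns the commanded pose from where the row before left it, along the tool's axes as they then stand; what a row does not reach is not made up. A row lasts 1/8 s, in which the tool goes at most 62.5 mm and 10.7 degrees, less where a joint would pass 70% of its speed; a pose out of reach is approached as far as the arm can. A call with a gripper value outside its range is refused whole. The fingers move at their own pace and stop on an object; the grip force is fixed at half the most. Time passes only in rows, so rows that do not move let the fingers close. It gives the time, the measured TCP pose, the force and the opening at its end, in the units of the state.
- monitor.get_obs(): the state, without advancing time (a new reading comes with each control period).
- camera(name): name is "scene" or "side" or "wrist"; returns a dict with "img" (400x640x3 uint8, red, green, blue), "range_z" (400x640 float32, m along the optical axis (not along the pixel's ray), 0 where there is no reading), "fovy" (degrees; the focal length in pixels is half the picture's height over the tangent of half this angle, whatever the lens; pixels are square), "cx", "cy" (the principal point, pixels), "cam_to_world" (4x4, takes a point from camera to world coordinates); the wrist camera has in their place "T_tool_cam" (4x4, takes a point from camera to tool coordinates, whose origin is the TCP and whose axes are the tool frame's). Camera axes: x right, y up, looking along -z (the intrinsics and any distortion apply to the point x, -y, -z); pixel columns grow to the right and rows downward; lengths in m; the calibration is good to about 2 mm. A picture is of the moment at which its call begins: read the wrist's pose just before it.
- ticket.job_done(): hands the job in, once; it reports no verdict.
Trained networks look in the newest picture that a camera, given by its name, has taken for a name from the list of things; names that differ only in an ending like _2 or _b are one class to them, and where a whole thing is asked for, a point or a joint stands for the part that bears it (a point fixed in the world has none). Each returns a list of dicts, best first, with "confidence" (0 to 1); they miss things now and then, are a little off and sometimes report something else, mostly with a low value. They report only what shows in the picture. A call takes as long as a camera call.
- recognise(camera, target): "centre" ([x, y, z] in m, in world coordinates, good to about 4 mm: the middle of the surface that is visible of it).
- regions_of(camera, target): "pixels" (400x640 bool, what is visible of it).
- spot_point(camera, target): "centre" ([x, y, z] in m, in world coordinates, good to about 4 mm: a listed point, or the origin of a listed thing).
The state is a dict: "clock": time; "q": joint angles; "qd": joint speeds; "tau": joint torques, N m; "eef_pos": TCP position; "orientation": TCP orientation; "contact_force": force on the tool from outside, world axes, zero at the start; "moment": the same for the moment, N m; "grip_width": finger opening in m.
Only numpy, scipy, OpenCV 4.12 (cv2) and the standard library are available. Lean on these libraries where they do the work, as an engineer would, in place of code of your own. Each camera call takes 0.05 s, during which the arm holds its last target. There are 200 camera calls.

TASK

The pantry is restocked, so its status leaf must show green. First push the low red tin along the wooden riser, standing all the while and never lifted, off the landing page and past the blue line into the end bay; then push the hinged orange leaf up and over its spine and press it down until it lies flat on the page, green side up, without slamming it. Leave the tin standing in the bay and everything else where it is.

Things in the scene. Friction and masses are not known exactly. Their poses are not given: they have to be found in the camera images.
- riser: fixed wooden can riser (low shelf), top 50 mm above the table, 240 mm along its x, from y = -95 to +255 mm. Origin at table level under the spine's middle. Its x runs along the spine, roughly away from the robot; +y points from the leaf's first side over the spine to the landing page, then the end bay (roughly to the robot's left). Slab 12 mm thick on upright panels, the first at y = -91 to -79 mm
- spine (a point): middle of the spine axis, 54.5 mm above the table, axes as the riser's. The spine is a fixed steel rod 10 mm thick, 200 mm long along x, with 16 mm wide end blocks. The white landing page runs from 14 to 126 mm beyond it on the +y side
- bay (a point): middle of the empty end bay, on the riser's top surface, axes as the riser's, 190 mm from the spine. The bay begins at a blue line 135 mm from the spine (y) and ends at a raised lip, 14 mm high, with its inner face 247 mm from the spine
- leaf (a joint): turn of the rigid leaf about the spine, rad: 0 = flat on the -y side, orange up; 1.57 upright; 3.14 = flat on the landing page, green up. Starts at 0 to 0.3. 150 mm along the spine, reaches 125 mm from its axis, 6 mm thick, 120 g. A stiff friction hinge (0.1 N m) keeps it where it is left. At 0 its last 30 mm overhang the riser's edge, nothing below down to the table, so a fingertip fits under
- leaf_edge (a point): middle of the leaf's free edge (mid thickness), 125 mm from the spine axis; its y axis points towards the spine, its z axis out of the orange face
- tin_mid (a point): centre of the low red-banded tin, 66 mm diameter, 42 mm tall (this point is 21 mm above its underside), 110 to 230 g, loose, standing on the landing page
- spice_mid (a point): centre (half-way up) of a bystander: small yellow-labelled spice jar, 38 mm diameter, 55 mm tall, standing on the riser in the far corner (+x side) of its end bay
- beans_a_mid (a point): centre (half-way up) of a bystander: green-banded bean can, 74 mm diameter, 108 mm tall, at the back of the table
- beans_b_mid (a point): centre (half-way up) of a bystander: second green-banded bean can, 74 mm diameter, 108 mm tall, at the back of the table
- paste_mid (a point): centre (half-way up) of a bystander: blue-banded paste can, 54 mm diameter, 85 mm tall, at the back of the table
- salsa_mid (a point): centre (half-way up) of a bystander: brown salsa jar with a black lid, 76 mm diameter, 120 mm tall, at the back of the table
- oil_mid (a point): centre (half-way up) of a bystander: green glass oil bottle, 68 mm diameter, 240 mm tall, on the left of the table
- carton_mid (a point): centre (half-way up) of a bystander: red carton, 65 x 90 x 170 mm with a white cap 16 mm high, on the left of the table

How it is judged:
On the way, in this order (a step that is already met when the one before it is completed fails the run):
1. the tin stands in the end bay, past the blue line, the leaf still on its first side (y of tin_mid in the frame of riser between 0.157 and 0.235 m and z of tin_mid in the frame of riser between 0.063 and 0.079 m and x of tin_mid in the frame of riser between -0.1 and 0.1 m and angle between tin_mid's own z axis and vertical below 0.15 rad and value of joint leaf below 1.2 rad), for 0.2 s.
2. the leaf is turned over and flat on the landing page (value of joint leaf above 3.04 rad), for 0.2 s.
At the end, for the whole second after the job is handed in: The leaf lies flat on the landing page (within 0.1 rad), green up; the tin stands upright and still on the riser in the end bay: its centre more than 157 mm from the spine (nothing over the page), within the riser's width (y of tin_mid in the frame of riser between 0.157 and 0.235 m and z of tin_mid in the frame of riser between 0.063 and 0.079 m and x of tin_mid in the frame of riser between -0.1 and 0.1 m and angle between tin_mid's own z axis and vertical below 0.15 rad and value of joint leaf above 3.04 rad and linear speed of tin below 0.01 m/s); the robot touches nothing.
It fails at once if the tin is lifted off the riser by more than 12 mm (z of tin_mid in the frame of riser above 0.083 m).
It fails at once if the tin is tipped or falls off the riser (angle between tin_mid's own z axis and vertical above 0.5 rad or z of tin_mid in the frame of riser below 0.055 m).
It fails at once if the leaf is flung or slammed (faster than 5 rad/s) (velocity of joint leaf above 5 rad/s or velocity of joint leaf below -5 rad/s).
It fails at once if a bystander is moved by more than 25 mm (distance of any of spice_mid, beans_a_mid, beans_b_mid, paste_mid, salsa_mid, oil_mid, carton_mid from where it was at the start of the episode above 0.025 m).
It also fails if it takes over 58 s, if anything falls off the work surface, if the arm or the gripper's body presses on something with over 40 N, if the wrist force passes 120 N, or if a joint passes its speed limit or range.

## Working session

There is one attempt and no reset: what is moved stays moved. The work goes in short steps, Python scripts to look and compute and a shell command to move; the robot and the scene stay as the last step left them, time stands still between calls to the robot, and variables do not carry over. Pictures are saved under pics/ and viewed, about 8 in all and at most 12, crops included, and the job is handed in when it is done.

```bash
mkdir -p pics; cat > h.py <<'E'
import numpy as np, cv2
from rig import monitor, camera, ticket, recognise, regions_of, spot_point, robot
def snap(n,f):
    c=camera(n); cv2.imwrite('pics/'+f,c['img'][:,:,::-1]); return c
E
python3 - <<'E'
from h import *
o=monitor.get_obs(); print(o['clock'],o['eef_pos'],o['orientation'],o['contact_force'],o['grip_width'])
for n in ['scene','side']:
    c=snap(n,n+'0.png'); print(n,c['fovy'],c['cx'],c['cy'],c['cam_to_world'].round(3).tolist())
    for t in ['riser','spine','bay','leaf','leaf_edge','tin_mid','spice_mid','beans_a_mid','paste_mid','salsa_mid','oil_mid','carton_mid']:
        try: print(t,[(np.round(d['centre'],3).tolist(),round(d['confidence'],2)) for d in spot_point(n,t)][:2])
        except Exception as e: print(t,e)
a=cv2.imread('pics/scene0.png');b=cv2.imread('pics/side0.png')
E
```

```text
0.0 [5.24572028e-01 1.01591723e-04 2.26035937e-01] [[ 9.99998747e-01  5.72238563e-05 -1.58210722e-03]
 [ 5.75874244e-05 -9.99999972e-01  2.29755274e-04]
 [-1.58209403e-03 -2.29846096e-04 -9.99998722e-01]] [ 0.39971946 -0.33997808  0.47484603] 0.09181137786769807
scene 50.35650362448127 314.24462396348486 204.12798684647953 [[-0.739, -0.414, 0.531, 1.306], [0.673, -0.462, 0.578, 0.905], [0.006, 0.785, 0.62, 0.926], [0.0, 0.0, 0.0, 1.0]]
riser [([0.481, 0.041, -0.002], 0.64)]
spine [([0.484, 0.043, 0.056], 0.84)]
bay [([0.438, 0.226, 0.048], 0.94)]
leaf it knows: bay, beans_a_mid, beans_b_mid, carton_mid, leaf_edge, oil_mid, paste_mid, riser, salsa_mid, spice_mid, spine, tin_mid
leaf_edge [([0.513, -0.082, 0.076], 0.96), ([0.489, 0.044, 0.056], 0.46)]
tin_mid [([0.459, 0.138, 0.073], 0.7)]
spice_mid [([0.515, 0.27, 0.076], 0.64)]
beans_a_mid [([0.768, -0.222, 0.056], 0.74)]
paste_mid [([0.771, 0.231, 0.04], 0.73)]
salsa_mid [([0.78, 0.067, 0.06], 0.96)]
oil_mid [([0.433, 0.511, 0.12], 0.91), ([0.516, 0.27, 0.074], 0.4)]
carton_mid [([0.769, 0.229, 0.037], 0.64), ([0.602, 0.481, 0.084], 0.61)]
side 46.596715036715736 316.2187693037345 196.64897146369384 [[-0.81, 0.389, -0.439, 0.05], [-0.586, -0.521, 0.621, 0.897], [0.013, 0.76, 0.65, 0.913], [0.0, 0.0, 0.0, 1.0]]
riser [([0.483, 0.042, -0.002], 0.82)]
spine [([0.482, 0.046, 0.055], 0.87)]
bay [([0.433, 0.23, 0.049], 0.92)]
leaf it knows: bay, beans_a_mid, beans_b_mid, carton_mid, leaf_edge, oil_mid, paste_mid, riser, salsa_mid, spice_mid, spine, tin_mid
leaf_edge [([0.518, -0.08, 0.077], 0.97)]
tin_mid [([0.457, 0.136, 0.076], 0.75)]
spice_mid [([0.52, 0.268, 0.076], 0.69)]
beans_a_mid [([0.773, -0.22, 0.055], 0.8), ([0.777, 0.061, 0.056], 0.5)]
paste_mid [([0.771, 0.23, 0.044], 0.89)]
salsa_mid [([0.778, 0.058, 0.056], 0.56)]
oil_mid [([0.429, 0.51, 0.121], 0.76), ([0.434, 0.23, 0.048], 0.73)]
carton_mid [([0.6, 0.481, 0.086], 0.84), ([0.518, 0.269, 0.079], 0.55)]
```

View pics/scene0.png

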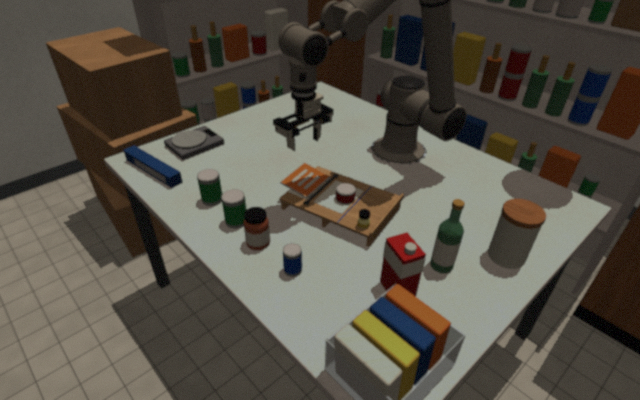

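View pics/side0.png

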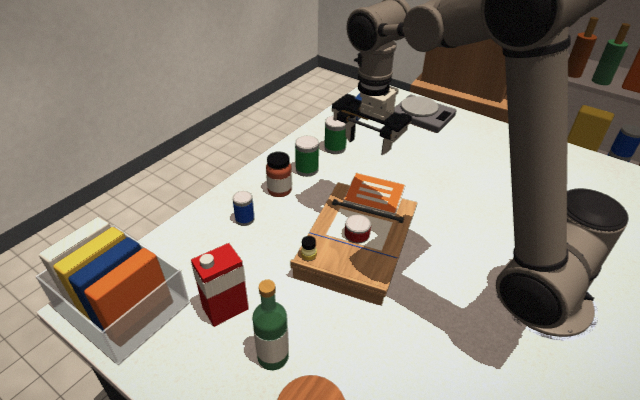

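The scene picture shows the riser at about (340,205), with the orange leaf at (305,178) tilted up slightly (edge z 77 mm, about 0.18 rad). The tin is at (346,193) on the page and the spice jar is in the far bay corner at (364,217). In the side view the tin is at (357,228), the blue line is near y=240 and the bay is clear. The two cameras agree with each other: spine to bay measures 190 mm, and riser yaw is about 14.5°. The tin's riser coordinates are (0, 96) mm.

I'll position behind the tin with the fingers about 40 mm apart along riser x.

```bash
python3 -m pendant '{"gripper":[0.435,0.435,0.435,0.435,0.435,0.435,0.435,0.435],"offset":[[-18,-29,0],[-18,-29,0],[-18,-30,0],[0,0,0],[0,0,0],[0,0,40],[0,0,40],[0,0,30]],"rot":[[0,0,0],[0,0,0],[0,0,0],[0,0,-7.25],[0,0,-7.25],[0,0,0],[0,0,0],[0,0,0]]}'
cat >> h.py <<'E'
S=np.array([.483,.0445,0]); a=np.radians(14.5)
R=np.array([[np.cos(a),-np.sin(a),0],[np.sin(a),np.cos(a),0],[0,0,1]])
def rz(p): return (1000*R.T@(np.array(p)-S)).round(1)
def st():
    o=monitor.get_obs(); print('t',round(o['clock'],2),'riser-frame TCP mm',rz(o['eef_pos']),'F',(R.T@o['contact_force']).round(1),'grip',round(o['grip_width'],4)); print('ori in riser',(R.T@o['orientation']).round(3).tolist(),'q',np.round(o['q'],2))
E
python3 -c "from h import *; st()"
```

```text
clock: 2.2
eef_pos: [0.4706, 0.088, 0.1154]
orientation: [[0.968, 0.25, -0.001], [0.25, -0.968, -0.0], [-0.001, -0.0, -1.0]]
contact_force: [0.7, 0.8, 0.6]
grip_width: 0.0399
t 2.2 riser-frame TCP mm [ -1.1  45.2 115.4] F [0.9 0.6 0.6] grip 0.0399
ori in riser [[1.0, 0.0, -0.001], [0.0, -1.0, 0.0], [-0.001, -0.0, -1.0]] q [ 0.02  0.39  1.8  -0.    0.95 -0.23]
```

```bash
python3 -m pendant '{"gripper":[0.435,0.435,0.435],"offset":[[0,0,20],[0,0,20],[0,0,14]],"rot":[[0,0,0],[0,0,0],[0,0,0]]}'
python3 -c "
from h import *
st()
o=monitor.get_obs(); snap('wrist','w1.png'); snap('side','s1.png')
for d in spot_point('side','tin_mid')[:2]: print(rz(d['centre']),d['confidence'])"
```

```text
clock: 2.58
eef_pos: [0.4709, 0.088, 0.0619]
orientation: [[0.968, 0.25, -0.001], [0.25, -0.968, -0.0], [-0.001, -0.0, -1.0]]
contact_force: [0.4, 0.2, 0.5]
grip_width: 0.0398
t 2.58 riser-frame TCP mm [-0.8 45.1 61.9] F [0.5 0.1 0.5] grip 0.0398
ori in riser [[1.0, 0.0, -0.001], [0.0, -1.0, 0.0], [-0.001, -0.0, -1.0]] q [ 0.02  0.47  1.86 -0.    0.81 -0.23]
[-5.2 96.5 72.9] 0.55
```

View pics/w1.png

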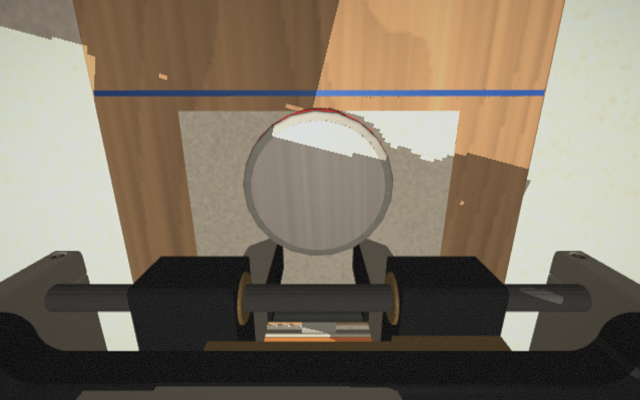

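The wrist view shows the tin (318,180) centred between the fingertips (262,250) and (375,250). The blue line is level at row 93, so the yaw is right. Pushing 104 mm.

```bash
python3 -m pendant '{"gripper":[0.435,0.435,0.435,0.435,0.435,0.435,0.435,0.435,0.435,0.435,0.435,0.435,0.435,0.435,0.435,0.435],"offset":[[0,-4,0],[0,-5,0],[0,-7,0],[0,-8,0],[0,-8,0],[0,-8,0],[0,-8,0],[0,-8,0],[0,-8,0],[0,-8,0],[0,-8,0],[0,-8,0],[0,-7,0],[0,-5,0],[0,-4,0],[0,0,0]],"rot":[[0,0,0],[0,0,0],[0,0,0],[0,0,0],[0,0,0],[0,0,0],[0,0,0],[0,0,0],[0,0,0],[0,0,0],[0,0,0],[0,0,0],[0,0,0],[0,0,0],[0,0,0],[0,0,0]]}'
python3 -c "
from h import *
st()
snap('wrist','w2.png'); snap('side','s2.png');snap('scene','c2.png')
for n in ['side','scene','wrist']:
  for t in ['tin_mid','spice_mid']:
    print(n,t,[(rz(d['centre']),round(d['confidence'],2)) for d in spot_point(n,t)[:2]])"
```

```text
clock: 4.72
eef_pos: [0.4448, 0.1892, 0.0626]
orientation: [[0.968, 0.25, -0.0], [0.25, -0.968, 0.001], [-0.0, -0.001, -1.0]]
contact_force: [0.6, -0.5, 2.3]
grip_width: 0.0398
t 4.72 riser-frame TCP mm [ -0.8 149.6  62.6] F [ 0.5 -0.7  2.3] grip 0.0398
ori in riser [[1.0, 0.0, -0.0], [0.0, -1.0, 0.001], [-0.0, -0.001, -1.0]] q [ 0.24  0.47  1.85  0.    0.82 -0.01]
side tin_mid [(array([ -2.8, 189.1,  70.5]), 0.76), (array([  -2.4, -127.9,   75.9]), 0.73)]
side spice_mid [(array([ 91.8, 206.8,  78.8]), 0.75), (array([ 63.9, 460.9, 120.7]), 0.53)]
scene tin_mid [(array([  0.8, 186.2,  69.6]), 0.8), (array([ 254.5, -175.8,   53.5]), 0.63)]
scene spice_mid [(array([ 90.8, 210.3,  72.1]), 0.72), (array([ 67.6, 467.5, 120.3]), 0.35)]
wrist tin_mid [(array([  0.4, 184.6,  70.7]), 0.92)]
wrist spice_mid [(array([ 84.6, 211.4,  80.4]), 0.63)]
```

View pics/w2.png

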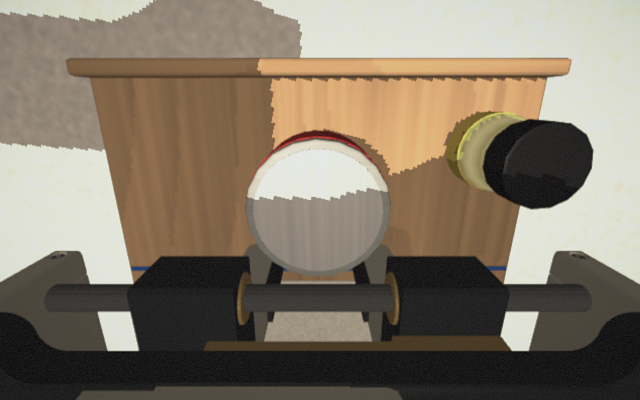

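The tin stands at y≈186 mm, and the spice jar is about 40 mm clear of it. Backing off, crossing to the first side, then tilting 45° in the air.

```bash
python3 -m pendant '{"gripper":[0.435,0.435,0.435,0.435,0.3,0,0,0,0,0,0,0,0,0,0,0,0,0,0],"offset":[[0,8,0],[0,12,0],[0,0,-30],[0,0,-50],[0,0,-50],[0,40,-10],[0,45,0],[0,45,0],[0,45,0],[0,45,0],[0,45,0],[0,45,0],[0,0,0],[0,0,0],[0,0,0],[0,0,0],[0,0,0],[0,0,0],[0,0,0]],"rot":[[0,0,0],[0,0,0],[0,0,0],[0,0,0],[0,0,0],[0,0,0],[0,0,0],[0,0,0],[0,0,0],[0,0,0],[0,0,0],[0,0,0],[9,0,0],[9,0,0],[9,0,0],[9,0,0],[9,0,0],[0,0,0],[0,0,0]]}'
python3 -c "
from h import *
st()
snap('side','s3.png');snap('scene','c3.png')
for n in ['side','scene']:
  for t in ['tin_mid','leaf_edge','spine']:
    print(n,t,[(rz(d['centre']),round(d['confidence'],2)) for d in spot_point(n,t)[:2]])"
```

```text
clock: 7.55
eef_pos: [0.5276, -0.131, 0.203]
orientation: [[0.968, 0.178, -0.176], [0.25, -0.687, 0.683], [0.001, -0.705, -0.709]]
contact_force: [-0.3, -0.1, 0.3]
grip_width: 0.0004
t 7.55 riser-frame TCP mm [  -0.8 -181.   203. ] F [-0.3 -0.   0.3] grip 0.0004
ori in riser [[1.0, 0.0, 0.001], [-0.0, -0.709, 0.705], [0.001, -0.705, -0.709]] q [-0.65  0.72  1.2   0.47  1.85 -0.92]
side tin_mid [(array([ -1.9, 189.4,  71.7]), 0.6)]
side leaf_edge [(array([  -1.9, -126.1,   79.5]), 0.9)]
side spine [(array([ 1.2,  0.5, 53.3]), 0.96)]
scene tin_mid [(array([  1.6, 188.6,  73.5]), 0.61)]
scene leaf_edge [(array([  -0.2, -128.7,   72. ]), 0.56)]
scene spine [(array([ 3.6, -3.2, 56.5]), 0.84)]
```

```bash
python3 -m pendant '{"gripper":[0,0,0,0,0,0,0,0],"offset":[[0,28,28],[0,28,28],[0,28,28],[0,25,26],[0,-14,14],[0,-14,14],[0,-12,12],[0,0,0]],"rot":[[0,0,0],[0,0,0],[0,0,0],[0,0,0],[0,0,0],[0,0,0],[0,0,0],[0,0,0]]}'
cat > plan.py <<'E'
from h import *
def tcp(th,ph):
    c,s=np.cos(th),np.sin(th); g=3*np.array([-s,-c]); d=np.array([-c,s])
    if th<np.pi/4: U=125*d+g+17*np.array([.707,-.707])
    else: U=108*d+g
    return np.array([0,54.5])+U-9.5*np.array([np.cos(ph),np.sin(ph)])
def rows(ths,phs):
    o=monitor.get_obs(); p=rz(o['eef_pos'])[1:]; Q=R.T@o['orientation']; ph=np.arctan2(Q[1,2],-Q[2,2]); print('phi',np.degrees(ph))
    for th,f in zip(ths,phs):
        f=np.radians(f); n=tcp(th,f); d=n-p
        y=np.array([-np.cos(ph),-np.sin(ph)]); z=np.array([np.sin(ph),-np.cos(ph)])
        print(round(th,2),n.round(),'off',[0,round(d@y),round(d@z)],'rot',round(np.degrees(f-ph),1))
        ph=ph+np.radians(round(np.degrees(f-ph),1)); p=p+round(d@y)*y+round(d@z)*z
E
python3 -c "
from plan import *
st(); snap('side','s4.png'); c=snap('wrist','w4.png')
rows([.05,.1,.18,.26,.34,.42,.5,.6,.7,.785,.87],[45]*11)"
```

```text
clock: 8.95
eef_pos: [0.5131, -0.0744, 0.0481]
orientation: [[0.968, 0.178, -0.178], [0.252, -0.684, 0.684], [-0.0, -0.707, -0.707]]
contact_force: [-0.1, -0.0, -1.0]
grip_width: 0.0005
t 8.95 riser-frame TCP mm [  -0.7 -122.7   48.1] F [-0.1  0.  -1. ] grip 0.0005
ori in riser [[1.0, 0.001, -0.001], [0.001, -0.707, 0.707], [-0.0, -0.707, -0.707]] q [-0.59  0.85  1.44  0.49  1.51 -1.05]
phi 44.9420113641588
0.05 [-120.   39.] off [0, 3, 9] rot 0.1
0.1 [-119.   45.] off [0, -4, -4] rot -0.0
0.18 [-118.   55.] off [0, -8, -6] rot -0.0
0.26 [-116.   65.] off [0, -9, -5] rot -0.0
0.34 [-114.   75.] off [0, -8, -5] rot -0.0
0.42 [-110.   84.] off [0, -9, -4] rot -0.0
0.5 [-106.   93.] off [0, -10, -4] rot -0.0
0.6 [-100.  104.] off [0, -12, -3] rot -0.0
0.7 [-92. 114.] off [0, -12, -2] rot -0.0
0.79 [-85. 122.] off [0, -11, -1] rot -0.0
0.87 [-79. 128.] off [0, -9, 0] rot -0.0
```

```bash
python3 -c "
import cv2
a=cv2.imread('pics/s4.png')[120:320,260:460]; cv2.imwrite('pics/s4c.png',cv2.resize(a,None,fx=3,fy=3))"
```

```text
(no output)
```

View pics/s4c.png

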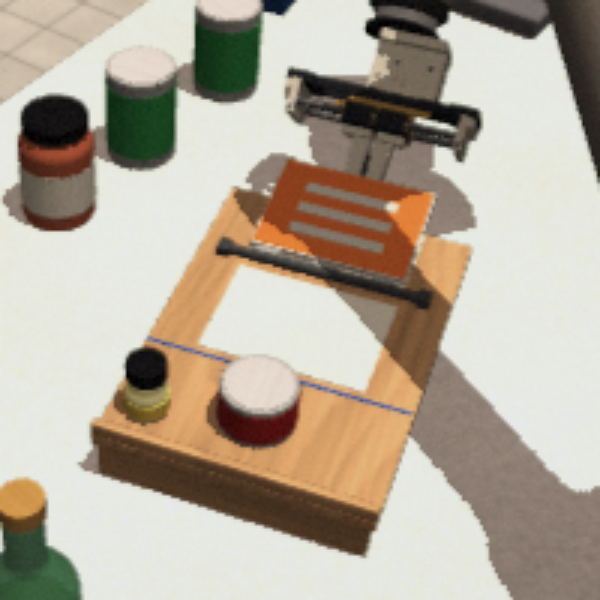

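The crop shows the tin standing past the blue line and the fingertips disappearing under the middle of the leaf's free edge (370,165). Starting the lift.

```bash
python3 -m pendant '{"gripper":[0,0,0,0,0,0,0],"offset":[[0,-4,-1],[0,-4,-1],[0,-9,-5],[0,-8,-5],[0,-9,-4],[0,-10,-4],[0,0,0]],"rot":[[0,0,0],[0,0,0],[0,0,0],[0,0,0],[0,0,0],[0,0,0],[0,0,0]]}'
python3 -c "
from plan import *
st(); c=snap('side','s5.png'); print([(rz(d['centre']),round(d['confidence'],2)) for d in spot_point('side','leaf_edge')[:2]])
snap('scene','c5.png'); print([(rz(d['centre']),round(d['confidence'],2)) for d in spot_point('scene','leaf_edge')[:2]])
rows([.6,.7,.785,.87,.96,1.05,1.15,1.25,1.35,1.45,1.55,1.65,1.75,1.85,1.95,2.05],[45]*6+[42,39,36,33,29,25,21,17,13,9])"
```

```text
clock: 9.93
eef_pos: [0.5089, -0.0582, 0.0941]
orientation: [[0.968, 0.178, -0.177], [0.251, -0.684, 0.685], [0.001, -0.707, -0.707]]
contact_force: [0.1, 0.3, 0.3]
grip_width: 0.0005
t 9.93 riser-frame TCP mm [  -0.6 -105.9   94.1] F [0.2 0.3 0.3] grip 0.0005
ori in riser [[1.0, 0.001, -0.0], [0.001, -0.707, 0.707], [0.001, -0.707, -0.707]] q [-0.58  0.77  1.46  0.5   1.55 -1.01]
[(array([   0.4, -109.8,  119.9]), 0.8), (array([ 250.4, -179. ,   52.7]), 0.47)]
[(array([  -4.4, -112.5,  116.4]), 0.64)]
phi 45.048377005882124
0.6 [-100.  104.] off [0, -13, -3] rot -0.0
0.7 [-92. 114.] off [0, -12, -2] rot -0.0
0.79 [-85. 122.] off [0, -10, -1] rot -0.0
0.87 [-79. 128.] off [0, -10, 0] rot -0.0
0.96 [-71. 135.] off [0, -9, 1] rot -0.0
1.05 [-63. 140.] off [0, -10, 2] rot -0.0
1.15 [-54. 145.] off [0, -10, 3] rot -3.0
1.25 [-44. 150.] off [0, -10, 3] rot -3.0
1.35 [-34. 154.] off [0, -10, 3] rot -3.0
1.45 [-24. 156.] off [0, -10, 4] rot -3.0
1.55 [-14. 158.] off [0, -10, 5] rot -4.0
1.65 [ -3. 158.] off [0, -9, 4] rot -4.0
1.75 [  7. 158.] off [0, -10, 5] rot -4.0
1.85 [ 18. 156.] off [0, -9, 5] rot -4.0
1.95 [ 28. 154.] off [0, -9, 6] rot -4.0
2.05 [ 38. 150.] off [0, -9, 6] rot -4.0
```

The leaf is following: θ≈0.52 rad, as planned. Continuing.

```bash
python3 -m pendant '{"gripper":[0,0,0,0,0,0,0,0,0,0,0,0,0,0,0,0,0],"offset":[[0,-13,-3],[0,-12,-2],[0,-10,-1],[0,-10,0],[0,-9,1],[0,-10,2],[0,-10,3],[0,-10,3],[0,-10,3],[0,-10,4],[0,-10,5],[0,-9,4],[0,-10,5],[0,-9,5],[0,-9,6],[0,-9,6],[0,0,0]],"rot":[[0,0,0],[0,0,0],[0,0,0],[0,0,0],[0,0,0],[0,0,0],[-3,0,0],[-3,0,0],[-3,0,0],[-3,0,0],[-4,0,0],[-4,0,0],[-4,0,0],[-4,0,0],[-4,0,0],[-4,0,0],[0,0,0]]}'
python3 -c "
from plan import *
st(); c=snap('side','s6.png'); print([(rz(d['centre']),round(d['confidence'],2)) for d in spot_point('side','leaf_edge')[:2]])
snap('scene','c6.png'); print([(rz(d['centre']),round(d['confidence'],2)) for d in spot_point('scene','leaf_edge')[:2]])
t=np.append(np.arange(2.15,3.1,.08),[3.1,3.13,3.16]); rows(t,[max(0,9-4*(i+1)) for i in range(len(t))])"
```

```text
clock: 12.25
eef_pos: [0.4719, 0.0828, 0.1503]
orientation: [[0.967, 0.25, -0.04], [0.253, -0.955, 0.152], [-0.0, -0.157, -0.988]]
contact_force: [0.5, -0.5, 0.1]
grip_width: 0.0003
t 12.25 riser-frame TCP mm [ -1.2  39.9 150.3] F [ 0.4 -0.6  0.1] grip 0.0003
ori in riser [[1.0, 0.003, -0.001], [0.003, -0.988, 0.157], [-0.0, -0.157, -0.988]] q [-0.09  0.36  1.75  0.17  1.1  -0.42]
[(array([  2. ,  58.6, 167.4]), 0.61)]
[(array([ -3.9,  56.9, 160.2]), 0.73)]
phi 9.054551934077265
2.15 [ 47. 146.] off [0, -9, 6] rot -4.1
2.23 [ 54. 142.] off [0, -7, 5] rot -4.0
2.31 [ 61. 136.] off [0, -6, 5] rot -1.0
2.39 [ 67. 130.] off [0, -7, 6] rot 0.0
2.47 [ 73. 124.] off [0, -5, 6] rot 0.0
2.55 [ 78. 117.] off [0, -6, 7] rot 0.0
2.63 [ 83. 110.] off [0, -4, 7] rot 0.0
2.71 [ 87. 102.] off [0, -5, 8] rot 0.0
2.79 [91. 95.] off [0, -3, 8] rot 0.0
2.87 [94. 86.] off [0, -3, 8] rot 0.0
2.95 [96. 78.] off [0, -2, 8] rot 0.0
3.03 [97. 70.] off [0, -2, 9] rot 0.0
3.1 [98. 62.] off [0, -1, 7] rot 0.0
3.13 [98. 59.] off [0, 0, 3] rot 0.0
3.16 [99. 56.] off [0, 0, 4] rot 0.0
```

View pics/s6.png

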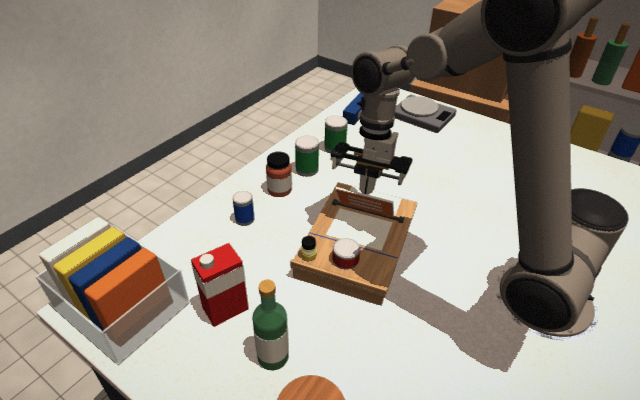

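The leaf at (368,203) now leans past vertical over the page (edge at y≈58, z≈164, θ≈2.05), with the fingers behind it. Pressing it down along the arc.

```bash
python3 -m pendant '{"gripper":[0,0,0,0,0,0,0,0,0,0,0,0,0,0],"offset":[[0,-9,6],[0,-7,5],[0,-6,5],[0,-7,6],[0,-5,6],[0,-6,7],[0,-4,7],[0,-5,8],[0,-3,8],[0,-3,8],[0,-2,8],[0,-2,8],[0,-1,7],[0,0,0]],"rot":[[-4,0,0],[-4,0,0],[-1,0,0],[0,0,0],[0,0,0],[0,0,0],[0,0,0],[0,0,0],[0,0,0],[0,0,0],[0,0,0],[0,0,0],[0,0,0],[0,0,0]]}'
python3 -m pendant '{"gripper":[0,0,0],"offset":[[0,0,2],[0,0,2],[0,0,0]],"rot":[[0,0,0],[0,0,0],[0,0,0]]}'
python3 -c "from h import *; st()"
```

```text
clock: 14.2
eef_pos: [0.4571, 0.1405, 0.0626]
orientation: [[0.968, 0.25, -0.001], [0.25, -0.968, -0.0], [-0.001, -0.0, -1.0]]
contact_force: [1.2, -0.4, 0.6]
grip_width: 0.0005
clock: 14.58
eef_pos: [0.4575, 0.1405, 0.0592]
orientation: [[0.968, 0.25, 0.0], [0.25, -0.968, -0.0], [0.0, 0.0, -1.0]]
contact_force: [-0.5, -0.4, 1.2]
grip_width: 0.0003
t 14.57 riser-frame TCP mm [-0.7 99.3 59.2] F [-0.6 -0.2  1.2] grip 0.0003
ori in riser [[1.0, -0.0, 0.0], [-0.0, -1.0, -0.0], [0.0, 0.0, -1.0]] q [ 0.14  0.47  1.86 -0.    0.81 -0.12]
```

Continuing down in small steps until there's a clear contact force.

```bash
python3 -m pendant '{"gripper":[0,0,0],"offset":[[0,0,1],[0,0,1],[0,0,0]],"rot":[[0,0,0],[0,0,0],[0,0,0]]}'
python3 -m pendant '{"gripper":[0,0,0],"offset":[[0,0,1],[0,0,1],[0,0,0]],"rot":[[0,0,0],[0,0,0],[0,0,0]]}'
```

```text
clock: 14.95
eef_pos: [0.4576, 0.1405, 0.0577]
orientation: [[0.968, 0.25, 0.001], [0.25, -0.968, 0.0], [0.001, 0.0, -1.0]]
contact_force: [-1.7, -0.9, 5.4]
grip_width: 0.0008
clock: 15.32
eef_pos: [0.4577, 0.1405, 0.0573]
orientation: [[0.968, 0.251, 0.002], [0.251, -0.968, 0.0], [0.002, 0.0, -1.0]]
contact_force: [-6.9, -0.7, 23.3]
grip_width: 0.0006
```

Firm stop at z=57.3 mm with 23 N, which matches the flat leaf's top at 57.5 mm. Retreating upward and checking.

```bash
python3 -m pendant '{"gripper":[0,0,0,0,0,0,0],"offset":[[0,0,-4],[0,0,-16],[0,0,-40],[0,0,-50],[0,40,-30],[0,50,0],[0,0,0]],"rot":[[0,0,0],[0,0,0],[0,0,0],[0,0,0],[0,0,0],[0,0,0],[0,0,0]]}'
python3 -c "
from h import *
st()
for n in ['side','scene']:
  c=snap(n,n+'7.png')
  for t in ['leaf_edge','tin_mid','spice_mid']: print(n,t,[(rz(d['centre']),round(d['confidence'],2)) for d in spot_point(n,t)[:2]])
  z=c['range_z']; f=200/np.tan(np.radians(c['fovy']/2)); v,u=np.mgrid[:400,:640]
  P=np.stack([(u-c['cx'])/f*z,-(v-c['cy'])/f*z,-z,np.ones_like(z)],-1)@c['cam_to_world'].T
  q=(P[...,:3]-S)@R*1000
  for y0 in (20,50,80,105):
    m=(abs(q[...,0])<60)&(abs(q[...,1]-y0-6)<8)&(z>0)&(q[...,2]<130)&(q[...,2]>20); print(y0+6,m.sum(),np.median(q[m][:,2]).round(1),np.median(c['img'][m],0))
a=cv2.imread('pics/side7.png')[120:320,260:460]; cv2.imwrite('pics/s7c.png',cv2.resize(a,None,fx=3,fy=3))"
```

```text
clock: 16.2
eef_pos: [0.4807, 0.0509, 0.1954]
orientation: [[0.969, 0.246, 0.001], [0.246, -0.969, -0.001], [0.001, 0.001, -1.0]]
contact_force: [-1.1, 0.7, -0.1]
grip_width: 0.0003
t 16.2 riser-frame TCP mm [ -0.6   6.8 195.4] F [-0.9  0.9 -0.1] grip 0.0003
ori in riser [[1.0, -0.004, 0.001], [-0.004, -1.0, -0.001], [0.001, 0.001, -1.0]] q [-0.05  0.3   1.68 -0.    1.16 -0.3 ]
side leaf_edge [(array([  1.6, 122.1,  55.9]), 0.85), (array([ -1.5, 189.5,  75.1]), 0.51)]
side tin_mid [(array([ -2.7, 189.4,  72.2]), 0.59)]
side spice_mid [(array([ 88. , 207. ,  79.4]), 0.92)]
26 167 59.2 [27. 72. 34.]
56 184 59.1 [29.5 74.  36. ]
86 190 59.5 [ 59.5 151.   72. ]
111 212 59.0 [ 59. 154.  72.]
scene leaf_edge [(array([ -2.6, 118.6,  54.2]), 0.67)]
scene tin_mid [(array([ -0.4, 187.1,  70.8]), 0.92)]
scene spice_mid [(array([ 88.4, 205.6,  74.4]), 0.58)]
26 90 56.5 [23. 54. 28.]
56 101 57.3 [32. 56. 33.]
86 98 57.5 [50.5 95.  51. ]
111 105 57.3 [ 43. 103.  52.]
```

View pics/s7c.png

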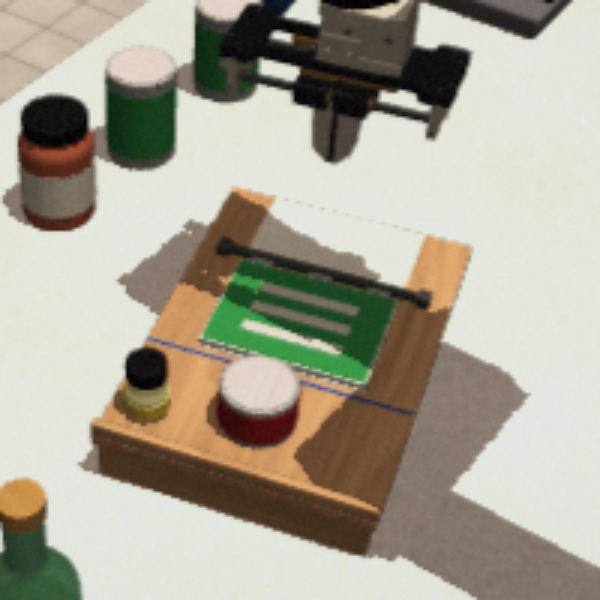

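The leaf lies flat at about (300,320), green up and level to within 1 mm along its length. The tin stands in the bay at about (260,400), and the gripper is clear. Handing in.

```bash
python3 -c "
from h import *
print(ticket.job_done())"
```

```text
the job is handed in; nothing more can be done
None
```

I pushed the tin along the riser into the end bay, then turned the leaf over its spine, pressed it flat onto the page and handed the job in at about 16 s. The hand-in reports no verdict.

- **Tin:** I pushed it standing, with two fingertips behind it. Both cameras last put it at riser y ≈ 187–189 mm, x ≈ 0 and z ≈ 71–72 mm, inside the limits.
- **Leaf:** I lifted it from under its free edge with the tool tilted 45°, following the arc at about 0.8 rad/s. The final press met firm contact at 57.3 mm height and about 23 N. Depth readings show it green side up at 56.5–57.5 mm (scene) and 59.0–59.5 mm (side), level to within about 1 mm. The gap between the two cameras is in line with their 2 mm calibration.
- **Bystanders:** the spice jar reads within about 4 mm of its start. I did not measure the other cans, jars, the bottle or the carton again, but the arm never went near them and they looked in place in the last views I checked.
- **Robot:** the arm was clear of everything, about 140 mm above the leaf, when I handed in.

No check failed. The networks gave a few low-confidence false matches, which I ignored.

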